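# Fill the pickle jar with limes

### The job

Put both green limes from the chopping board into the open pickle jar, the glass one with the red collar round its neck, one lime after the other through the neck. Keep the jar standing where it is, and leave the lemon where it lies.

Things in the scene. Friction and masses are not known exactly. Their poses are not given: they have to be found in the camera images.
- lime_a_mid (a point): One of two green limes: 42 mm across, 48 mm tall, about 60 g, rigid, standing upright on its flat-trimmed end on a wooden chopping board (top 12 mm above the table); sides nearly straight for 10 mm about mid-height. Point: its centre, 24 mm above its underside; z up at the start, yaw of no account. Things on the board stand at least 80 mm apart (centres).
- lime_b_mid (a point): The other green lime, just like the first. Point: its centre, 24 mm above its underside; z up at the start, yaw of no account.
- lemon_mid (a point): The yellow lemon on the same board, standing in the same way: 48 mm across, 58 mm tall. Leave it alone. Point: its centre, 29 mm above its underside. A red tomato and a white garlic bulb, up to 50 mm tall, stand there too.
- jar_mouth (a point): Centre of the open mouth of the pickle jar, level with the rim; z up along its axis. Clear glass, loose, 1.6 kg, 150 mm tall. Neck 70 mm wide inside, 86 mm outside over the red collar, straight for 30 mm; body 112 mm outside, 104 mm inside; inner floor 144 mm below the mouth. A lime let go at the mouth falls in. A sealed jar (white lid, 156 mm tall) stands 130 mm or more away, axis to axis.
Things that resemble listed ones, but are neither listed nor needed, are in the scene too. What is shaped like the part that bears lime_b_mid but black or blue is not meant.

How it is judged:
On the way, in this order (a step that is already met when the one before it is completed fails the run):
1. one lime lies inside the jar (((horizontal distance between lime_a_mid and jar_mouth below 0.05 m and z of lime_a_mid in the frame of jar_mouth between -0.15 and -0.05 m) or (horizontal distance between lime_b_mid and jar_mouth below 0.05 m and z of lime_b_mid in the frame of jar_mouth between -0.15 and -0.05 m)) and angle between jar_mouth's own z axis and vertical below 0.17 rad), for 0.2 s.
2. both limes lie inside the jar (horizontal distance between each of lime_a_mid, lime_b_mid and jar_mouth below 0.05 m and z of lime_a_mid in the frame of jar_mouth between -0.15 and -0.05 m and z of lime_b_mid in the frame of jar_mouth between -0.15 and -0.05 m and angle between jar_mouth's own z axis and vertical below 0.17 rad), for 0.2 s.
At the end, for the whole second after the job is handed in: Both limes lie in the body of the open jar (centres within 50 mm of its axis and 50 to 150 mm below its mouth), the jar upright within 10 degrees with its mouth within 50 mm of where it was, and the lemon within 40 mm of where it was (all of step 2 and distance of jar_mouth from where it was at the start of the episode below 0.05 m and distance of lemon_mid from where it was at the start of the episode below 0.04 m); the robot touches nothing.
It fails at once if the jar is tipped by more than 20 degrees (angle between jar_mouth's own z axis and vertical above 0.35 rad).
It fails at once if the lemon is picked up or shoved by more than 40 mm (distance of lemon_mid from where it was at the start of the episode above 0.04 m).
It also fails if it takes over 58 s, if anything falls off the work surface, if the arm or the gripper's body presses on something with over 40 N, if the wrist force passes 120 N, or if a joint passes its speed limit or range.

### The arm

A 6-joint arm with a two-finger parallel gripper is mounted at the origin on the work surface. World frame = base frame: x ahead of the robot, y to its left, z up, the work surface at z = 0. Lengths are in m, angles in rad, forces in N, time in s.
With the tool pointing down it reaches from about 0.4 to 0.925 m from the base axis. Payload 12.5 kg.
Tool frame: the origin (TCP) lies midway between the tips of the shut fingers; the grasp point (between the pads) lies 19 mm behind it; z points along the fingers, y is the line along which they close (so a half turn about z gives the same grasp; the last joint's range is limited). The gripper opens to 95 mm and grips with 3 to 60 N. Pads are 20 mm wide; open, the fingers measure 119 mm over their backs; the gripper's body (75 mm by 180 mm) begins 59 mm behind the grasp point.
Start: joints at [1.007, 0.491, 1.559, -0, 1.092, -0.106], TCP at [0.276, 0.561, 0.215] pointing down, gripper open.
Joint ranges: [-3.1, 3.1], [-0.84, 2.19], [0.05, 2.79], [-1.13, 4.28], [0.06, 2.93], [-2.69, 2.69]. Speed limits (rad/s): [2.22, 2.22, 2.79, 3.14, 3.14, 3.14].

### API

Orientations are given as a unit quaternion [x, y, z, w].
In Python, from plant import manip gives the robot as it stands.
- The arm moves only by the tool step_arm, never from a script. Its argument "plan" is a list of rows, each a list of 5 numbers: the shift along the tool's x, y, z in m, then the turn about the tool's z in rad, then the closure in counts, from 0 (fully open) to 255 (shut). A call has 1 to 8 rows; each row is the pose to reach, as a shift and turn from the pose commanded when the call began, along the tool's axes at that moment; what a row does not reach only later rows make up. A row lasts 1/8 s, in which the tool goes at most 62.5 mm and 10.7 degrees, less where a joint would pass 70% of its speed; a pose out of reach is approached as far as the arm can. A call with a gripper value outside its range is refused whole. The fingers move at their own pace and stop on an object; the grip force is fixed at half the most. Time passes only in rows, so rows that repeat a pose let the fingers close. It gives the time, the measured TCP pose, the force, the opening and the grip force at its end, in the units of the state.
- manip.observe(): the state, without advancing time (a new reading comes with each control period).
- manip.read_camera(name): name is "side" or "top" or "wrist"; returns a dict with "color" (480x640x3 uint8, red, green, blue), "z_map" (480x640 float32, m along the optical axis (not along the pixel's ray), 0 where there is no reading), "vertical_fov" (degrees; the focal length in pixels is half the picture's height over the tangent of half this angle, whatever the lens; pixels are square), "cx", "cy" (the principal point, pixels), "extrinsics" (4x4, takes a point from camera to world coordinates). Camera axes: x right, y down, z forward; pixel columns grow to the right and rows downward; lengths in m; the calibration is good to about 2 mm. A picture is of the moment at which its call begins.
- manip.job_done(): hands the job in; it is judged then, once.
The state is a dict: "t": time; "joint_positions": joint angles; "qd": joint speeds; "joint_efforts": joint torques, N m; "eef_pos": TCP position; "orientation": TCP orientation; "contact_force": force on the tool from outside, world axes, zero at the start; "moment": the same for the moment, N m; "opening": finger opening in m; "gripper_force": force on a finger pad.
Only numpy, scipy, OpenCV 4.12 (cv2) and the standard library are available. Lean on these libraries where they do the work, as an engineer would, in place of code of your own. Each camera call takes 0.05 s, during which the arm holds its last target. There are 200 camera calls.

## Working session

There is one attempt and no reset: what is moved stays moved. The work goes in short steps, Python scripts to look and compute and a tool call to move; the robot and the scene stay as the last step left them, time stands still between calls to the robot, and variables do not carry over. Pictures are saved under pics/ and viewed, at most 10 in all, crops included, and the job is handed in when it is done.

Besides the shell and the picture viewer there is one more tool, called after "Emit:" as name(argument=value, ...) on one line, values as JSON. step_arm: Moves the arm, as the interface text tells. Its arguments: {"type":"object","properties":{"plan":{"type":"array","items":{"type":"array","items":{"type":"number"}}}},"required":["plan"]}

```bash
mkdir -p pics; cat > h.py <<'E'
import numpy as np, cv2, pickle
from plant import manip
def grab(n,save=None):
    c=manip.read_camera(n)
    pickle.dump(c,open(f'{n}.pkl','wb'))
    if save: cv2.imwrite(f'pics/{save}.png',c['color'][:,:,::-1])
    return c
def load(n): return pickle.load(open(f'{n}.pkl','rb'))
def ray(c,u,v):
    f=240/np.tan(np.radians(c['vertical_fov'])/2)
    T=np.array(c['extrinsics']); d=T[:3,:3]@np.array([(u-c['cx'])/f,(v-c['cy'])/f,1]); return T[:3,3],d
def onplane(c,u,v,z):
    o,d=ray(c,u,v); return o+d*(z-o[2])/d[2]
def pt(c,u,v):
    o,d=ray(c,u,v); return o+d*c['z_map'][int(v),int(u)]
E
python3 - <<'E'
from h import *
for n in ['top','side','wrist']:
    c=grab(n,n+'0'); print(n,c['vertical_fov'],c['cx'],c['cy'],np.round(c['extrinsics'],3).tolist())
print(manip.observe())
E
```

```text
top 45.1022246447447 320.0968472242835 238.56205005646467 [[0.029, -0.987, 0.161, 0.358], [-1.0, -0.028, 0.006, -0.04], [-0.002, -0.161, -0.987, 1.259], [0.0, 0.0, 0.0, 1.0]]
side 48.0391692807381 325.53678693367704 246.71375376653603 [[0.994, -0.068, 0.084, 0.453], [-0.107, -0.704, 0.702, -0.866], [0.011, -0.707, -0.707, 0.957], [0.0, 0.0, 0.0, 1.0]]
wrist 59.34220641065441 324.5372719097199 244.1054049904129 [[0.443, 0.863, 0.242, 0.208], [0.897, -0.426, -0.12, 0.594], [-0.0, 0.27, -0.963, 0.384], [0.0, 0.0, 0.0, 1.0]]
{'t': 0.15, 'joint_positions': array([ 1.00737699e+00,  4.91408181e-01,  1.55926156e+00,  2.25659391e-05,
        1.09170194e+00, -1.05610189e-01]), 'qd': array([ 9.57830959e-04, -3.03350382e-03, -7.19808853e-04,  5.04886605e-04,
       -4.18637936e-05, -1.51273653e-04]), 'joint_efforts': array([ 2.13581588e-03, -6.12887764e+01, -2.58279008e+01,  6.92954566e-02,
        4.71518515e-02, -2.94761890e-05]), 'eef_pos': array([0.27613808, 0.56051874, 0.21422051]), 'orientation': array([ 2.26915858e-01,  9.73914289e-01, -3.64638116e-04, -1.37337961e-04]), 'contact_force': array([0.08786992, 0.19986163, 0.23683976]), 'moment': array([0.0344579 , 0.03324765, 0.03292818]), 'gripper_force': 0.0, 'opening': 0.09531447104477776}
```

View pics/top0.png

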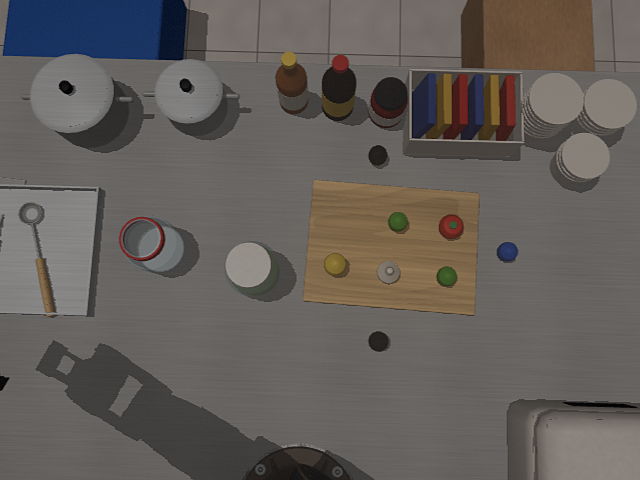

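View pics/side0.png

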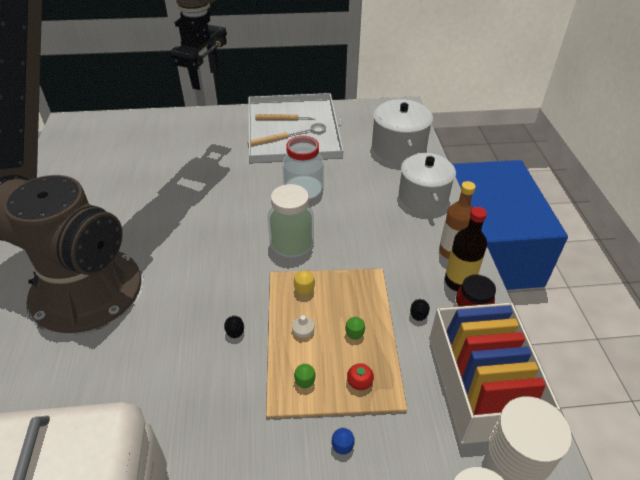

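The top view shows these candidates:
- Green limes at (398,221) and (447,276).
- Look-alikes: black balls at (378,155) and (378,341), a blue ball at (508,252), and a tomato with a green stalk at (452,226).
- Also on the board: lemon (335,264) and garlic (388,272).
- The open jar with the red collar is at (142,238). The sealed jar with the white lid is at (249,264).

I choose the two green ones and the red-collared jar, and will check that in a crop.

```bash
python3 - <<'E'
from h import *
def blobs(c,lo,hi,amin=60):
    m=cv2.inRange(cv2.cvtColor(c['color'],cv2.COLOR_RGB2HSV),lo,hi)
    n,l,s,ce=cv2.connectedComponentsWithStats(m)
    return [(l==i,s[i],ce[i]) for i in range(1,n) if s[i][4]>=amin]
t=load('top');s=load('side')
for nm,c in(('top',t),('side',s)):
    for k,lo,hi,z in(('green',(45,120,40),(75,255,255),.036),('yel',(20,120,90),(32,255,255),.041)):
        for m,st,ce in blobs(c,lo,hi): print(nm,k,st,ce.round(1),onplane(c,*ce,z).round(4), 'depth',pt(c,*ce).round(4))
# jar collar: red ring, depth pts
for nm,c,box in(('top',t,(110,205,175,270)),('side',s,(280,130,325,165))):
    hsv=cv2.cvtColor(c['color'],cv2.COLOR_RGB2HSV)
    m=cv2.inRange(hsv,(0,130,60),(8,255,255))|cv2.inRange(hsv,(172,130,60),(180,255,255))
    x0,y0,x1,y1=box; k=np.zeros_like(m);k[y0:y1,x0:x1]=m[y0:y1,x0:x1]
    P=np.array([pt(c,u,v) for v,u in zip(*np.nonzero(k)) if c['z_map'][v,u]>0])
    print(nm,'red z pct',np.percentile(P[:,2],[5,50,95]).round(3))
    top=P[P[:,2]>np.percentile(P[:,2],95)-.006]
    (cx,cy),r=cv2.minEnclosingCircle(top[:,:2].astype(np.float32)); print(len(top),cx,cy,r,top.mean(0))
    cn=cv2.convexHull(np.argwhere(k)[:,::-1].astype(np.int32)); e=cv2.fitEllipse(cn); print(e, onplane(c,*e[0],.147))
# sealed jar lid centre, other heights
print('sealed',pt(t,249,264),'garlic',pt(t,388,272),'tom',pt(t,452,226))
crop=t['color'][130:370,290:530,::-1]; j=t['color'][170:310,90:230,::-1]
cv2.imwrite('pics/crop.png',np.hstack([cv2.resize(crop,(400,400)),cv2.resize(j,(400,400))]))
E
```

```text
top green [389 212  18  17 224] [397.6 220. ] [ 0.6023 -0.1975  0.036 ] depth [ 0.597  -0.194   0.0626]
top green [437 267  19  19 250] [446.9 275.5] [ 0.4852 -0.303   0.036 ] depth [ 0.4827 -0.2977  0.0604]
top yel [281  52  15  14 168] [288.4  58.5] [0.9644 0.0511 0.041 ] depth [0.8809 0.0386 0.2088]
top yel [443  74   9  50 249] [447.4  98.5] [ 0.8794 -0.3054  0.041 ] depth [ 0.8371 -0.2839  0.1399]
top yel [491  75   9  50 297] [494.5 100.9] [ 0.8768 -0.41    0.041 ] depth [ 0.8382 -0.3824  0.1318]
top yel [324 253  22  21 363] [334.3 263.4] [ 0.5038 -0.0635  0.041 ] depth [ 0.4998 -0.0628  0.0745]
side green [346 317  18  22 314] [354.7 327.8] [ 0.5973 -0.1967  0.036 ] depth [ 0.5945 -0.2099  0.0541]
side green [295 365  20  23 367] [304.4 375.6] [ 0.4827 -0.3007  0.036 ] depth [ 0.4822 -0.3111  0.0529]
side yel [461 182  14  13 144] [467.6 187.7] [0.9697 0.2324 0.041 ] depth [0.8756 0.0325 0.2078]
side yel [447 250  36  34 624] [461.  268.4] [ 0.867  -0.0569  0.041 ] depth [ 0.8503 -0.0895  0.0779]
side yel [294 271  21  25 440] [303.8 282.6] [ 0.5004 -0.065   0.041 ] depth [ 0
[... 201 characters left out ...]
 depth [ 0.8228 -0.3911  0.1267]
top red z pct [0.147 0.151 0.155]
215 0.5299449563026428 0.31589341163635254 0.043101511895656586 [0.52917266 0.31286859 0.15169482]
((140.67251586914062, 238.03736877441406), (42.4083137512207, 44.39582824707031), 57.10908889770508) [0.53008171 0.3174013  0.147     ]
side red z pct [0.133 0.143 0.151]
81 0.5280941128730774 0.31081199645996094 0.042017318308353424 [0.52816755 0.29037303 0.14907637]
((302.3531188964844, 147.50022888183594), (24.811676025390625, 32.36539840698242), 89.88919830322266) [0.5279033  0.30848112 0.147     ]
sealed [0.48414101 0.1024576  0.15626886] garlic [ 0.48697305 -0.17562086  0.05697212] tom [ 0.58909517 -0.31063906  0.05354448]
```

View pics/crop.png

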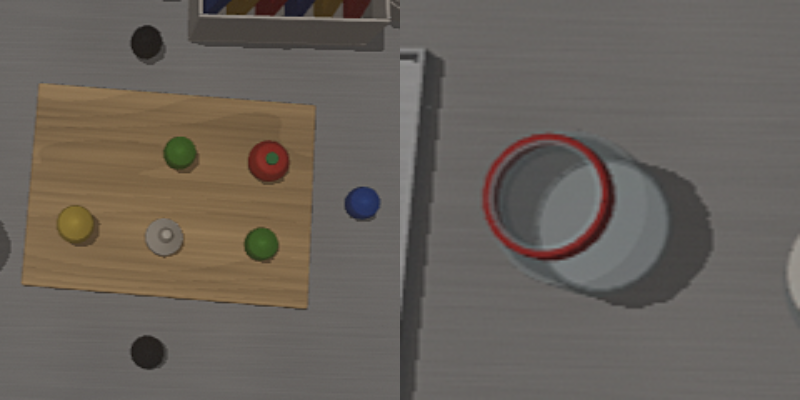

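The crop shows the two green limes at (180,152) and (262,243) in the left half. The red tomato and the garlic are clearly different. The red-collared jar on the right is open. Heights and sizes fit: rim at z≈0.150, collar radius 43 mm. Positions: lime A (0.600,-0.197), lime B (0.484,-0.302), jar (0.530,0.315). Moving over lime A.

Emit:
step_arm(plan=[[-0.03,-0.03,-0.02,0,0],[-0.07,-0.06,-0.03,0,0],[-0.115,-0.1,-0.03,0,0],[-0.16,-0.14,-0.03,0,0],[-0.205,-0.175,-0.03,0,0],[-0.25,-0.215,-0.03,0,0],[-0.29,-0.25,-0.03,0,0],[-0.33,-0.285,-0.03,0,0]])

```text
t: 1.15
eef_pos: [0.4467, 0.1574, 0.2447]
orientation: [0.227, 0.974, 0.0, 0.0]
contact_force: [0.9, 0.4, -0.2]
opening: 0.0948
gripper_force: 0.0
```

Emit:
step_arm(plan=[[-0.045,-0.04,0,0,0],[-0.09,-0.08,0,0,0],[-0.135,-0.12,0,0,0],[-0.18,-0.155,0,0,0],[-0.22,-0.19,0,0,0],[-0.26,-0.225,0,0,0],[-0.29,-0.25,0,0,0],[-0.29,-0.25,0,0,0]])

```text
t: 2.15
eef_pos: [0.5962, -0.1954, 0.2436]
orientation: [0.228, 0.974, 0.0, -0.0]
contact_force: [-0.4, -0.6, -0.3]
opening: 0.0951
gripper_force: 0.0
```

```bash
cat >> h.py <<'E'
from scipy.spatial.transform import Rotation
def goto(p):
    o=manip.observe(); R=Rotation.from_quat(o['orientation']).as_matrix()
    print('t',o['t'],'tcp',o['eef_pos'].round(4),'R',R.round(3).tolist(),'open',o['opening'],'shift to',np.round(p,4),':',(R.T@(np.array(p)-o['eef_pos'])).round(4))
def green(c,z=.036):
    m=cv2.inRange(cv2.cvtColor(c['color'],cv2.COLOR_RGB2HSV),(45,120,40),(75,255,255))
    n,l,s,ce=cv2.connectedComponentsWithStats(m)
    for i in range(1,n):
        if s[i][4]>60:
            x,y,w,h,_=s[i]; print(s[i],ce[i].round(1),'centroid',onplane(c,*ce[i],z).round(4),'bbox',onplane(c,x+w/2,y+h/2,z).round(4))
E
python3 - <<'E'
from h import *
c=grab('wrist','w1'); green(c); goto([.600,-.197,.017])
E
```

```text
[ 135  129   50   46 1706] [158.6 151. ] centroid [ 0.4824 -0.3008  0.036 ] bbox [ 0.4837 -0.3002  0.036 ]
[336 202  10  31 204] [340.2 217.6] centroid [ 0.6067 -0.1844  0.036 ] bbox [ 0.607  -0.1837  0.036 ]
t 2.2 tcp [ 0.5957 -0.1939  0.2438] R [[-0.896, 0.443, -0.001], [0.443, 0.896, 0.001], [0.001, 0.0, -1.0]] open 0.09521653723009228 shift to [ 0.6   -0.197  0.017] : [-0.0056 -0.0009  0.2268]
```

The wrist view confirms B at (0.484,-0.301), and A is partly hidden by a finger. Two earlier views agree on A, so I descend.

Emit:
step_arm(plan=[[-0.005,-0.001,0.05,0,0],[-0.005,-0.001,0.1,0,0],[-0.005,-0.001,0.15,0,0],[-0.005,-0.001,0.19,0,0],[-0.005,-0.001,0.215,0,0],[-0.005,-0.001,0.226,0,0],[-0.005,-0.001,0.226,0,0],[-0.005,-0.001,0.226,0,255]])

```text
t: 3.2
eef_pos: [0.6005, -0.1963, 0.0199]
orientation: [0.227, 0.974, -0.0, 0.001]
contact_force: [-0.3, -0.2, -0.1]
opening: 0.0897
gripper_force: 0.0
```

Emit:
step_arm(plan=[[0,0,0,0,255],[0,0,0,0,255],[0,0,0,0,255],[0,0,0,0,255],[0,0,0,0,255],[0,0,0,0,255],[0,0,0,0,255]])

```text
t: 4.08
eef_pos: [0.6, -0.1964, 0.0186]
orientation: [0.227, 0.974, 0.0, 0.0]
contact_force: [-0.3, -0.4, 0.3]
opening: 0.0408
gripper_force: 30.0
```

Emit:
step_arm(plan=[[0,0,-0.03,0,255],[0,0,-0.08,0,255],[0,0,-0.13,0,255],[0.005,0.01,-0.18,0,255],[0.02,0.03,-0.22,0,255],[0.045,0.065,-0.225,0,255],[0.07,0.105,-0.225,0,255],[0.1,0.145,-0.225,0,255]])

```text
t: 5.08
eef_pos: [0.574, -0.0209, 0.2436]
orientation: [0.227, 0.974, 0.0, 0.0]
contact_force: [0.6, 0.6, -0.8]
opening: 0.0414
gripper_force: 30.0
```

Emit:
step_arm(plan=[[0.03,0.042,0,0,255],[0.06,0.09,0,0,255],[0.09,0.135,0,0,255],[0.12,0.18,0,0,255],[0.15,0.22,0,0,255],[0.175,0.26,0,0,255],[0.189,0.282,0,0,255],[0.189,0.282,0,0,255]])

```text
t: 6.08
eef_pos: [0.5288, 0.3158, 0.2432]
orientation: [0.226, 0.974, -0.0, -0.0]
contact_force: [-0.3, 0.1, -0.8]
opening: 0.0406
gripper_force: 30.0
```

```bash
python3 - <<'E'
from h import *
c=grab('wrist','w2'); grab('side'); goto([.530,.315,.158])
E
```

```text
t 6.175 tcp [0.5293 0.314  0.2434] R [[-0.897, 0.442, -0.0], [0.442, 0.897, -0.0], [0.0, -0.001, -1.0]] open 0.04136367095813656 shift to [0.53  0.315 0.158] : [-0.0002  0.0013  0.0854]
```

View pics/w2.png

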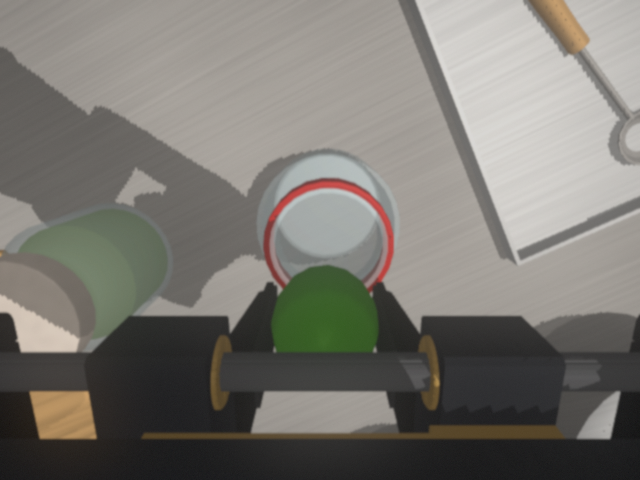

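The wrist view shows the lime held at (325,320) and the collar spanning columns 264–394 with its top at row 179. A quick check of the ring centre on the rim plane.

```bash
python3 - <<'E'
from h import *
c=load('wrist'); hsv=cv2.cvtColor(c['color'],cv2.COLOR_RGB2HSV)
m=cv2.inRange(hsv,(0,120,60),(8,255,255))|cv2.inRange(hsv,(172,120,60),(180,255,255)); m[300:]=0
P=np.array([onplane(c,u,v,.149)[:2] for v,u in np.argwhere(m)])
A=np.c_[2*P,np.ones(len(P))]; s=np.linalg.lstsq(A,(P**2).sum(1),rcond=None)[0]
print(len(P),s[:2],np.sqrt(s[2]+s[0]**2+s[1]**2))
E
```

```text
1536 [0.52909888 0.31858669] 0.040502482960802645
```

The collar centre agrees to within 3 mm. Lowering to the mouth and releasing.

Emit:
step_arm(plan=[[0.001,0.002,0.03,0,255],[0.001,0.002,0.06,0,255],[0.001,0.002,0.08,0,255],[0.001,0.002,0.084,0,255],[0.001,0.002,0.084,0,255],[0.001,0.002,0.084,0,255],[0.001,0.002,0.084,0,0],[0.001,0.002,0.084,0,0]])

```text
t: 7.18
eef_pos: [0.5296, 0.3167, 0.1602]
orientation: [0.227, 0.974, 0.0, 0.0]
contact_force: [-0.9, 0.1, -0.5]
opening: 0.0557
gripper_force: 0.0
```

Emit:
step_arm(plan=[[0,0,0,0,0],[0,0,0,0,0],[0,0,0,0,0],[0,0,-0.02,0,0],[0,0,-0.05,0,0],[0,0,-0.085,0,0],[0,0,-0.085,0,0],[0,0,-0.085,0,0]])

```text
t: 8.18
eef_pos: [0.5291, 0.3165, 0.244]
orientation: [0.227, 0.974, -0.0, -0.0]
contact_force: [-0.4, 1.2, 0.4]
opening: 0.0949
gripper_force: 0.0
```

```bash
python3 - <<'E'
from h import *
c=grab('wrist','w3'); green(c,.03); c=grab('top'); green(c,.036); goto([.484,-.3015,.243])
E
```

```text
[438 267  18  19 245] [447.1 275.4] centroid [ 0.4855 -0.3034  0.036 ] bbox [ 0.4832 -0.3031  0.036 ]
t 8.275 tcp [0.5291 0.3165 0.2435] R [[-0.897, 0.442, -0.002], [0.442, 0.897, -0.001], [0.001, -0.001, -1.0]] open 0.09501823586447747 shift to [ 0.484  -0.3015  0.243 ] : [-0.2327 -0.5742  0.001 ]
```

View pics/w3.png

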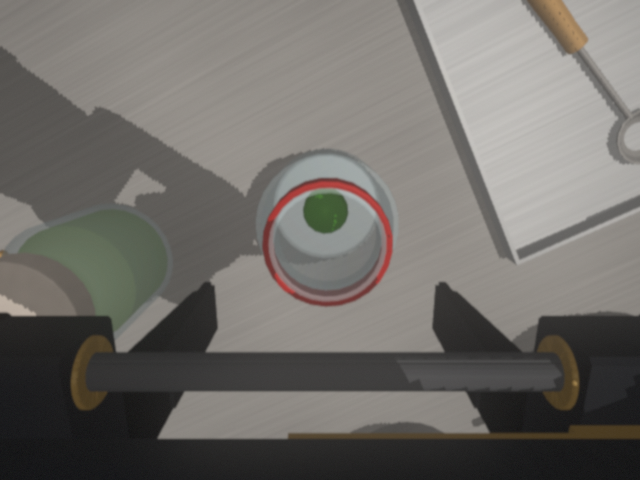

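The lime lies in the jar at (325,212), seen through the neck, and the collar hasn't moved (centre ≈(328,241)). Now lime B.

Emit:
step_arm(plan=[[-0.01,-0.03,0,0,0],[-0.03,-0.075,0,0,0],[-0.05,-0.125,0,0,0],[-0.07,-0.175,0,0,0],[-0.09,-0.225,0,0,0],[-0.11,-0.275,0,0,0],[-0.13,-0.325,0,0,0],[-0.15,-0.375,0,0,0]])

```text
t: 9.28
eef_pos: [0.4977, -0.0877, 0.2439]
orientation: [0.227, 0.974, 0.0, -0.001]
contact_force: [0.6, 0.3, -0.3]
opening: 0.0952
gripper_force: 0.0
```

Emit:
step_arm(plan=[[-0.02,-0.05,0,0,0],[-0.04,-0.1,0,0,0],[-0.06,-0.145,0,0,0],[-0.075,-0.18,0,0,0],[-0.083,-0.199,0,0,0],[-0.083,-0.199,0,0,0],[-0.083,-0.199,0,0,0]])

```text
t: 10.15
eef_pos: [0.4848, -0.3001, 0.2444]
orientation: [0.227, 0.974, 0.0, -0.0]
contact_force: [-0.3, 0.1, -0.0]
opening: 0.0951
gripper_force: 0.0
```

Emit:
step_arm(plan=[[0,-0.001,0.05,0,0],[0,-0.001,0.1,0,0],[0,-0.001,0.15,0,0],[0,-0.001,0.19,0,0],[0,-0.001,0.215,0,0],[0,-0.001,0.226,0,0],[0,-0.001,0.226,0,0],[0,-0.001,0.226,0,255]])

```text
t: 11.15
eef_pos: [0.4849, -0.3022, 0.0197]
orientation: [0.227, 0.974, -0.0, 0.001]
contact_force: [0.2, 0.3, 1.1]
opening: 0.0895
gripper_force: 0.0
```

Emit:
step_arm(plan=[[0,0,0,0,255],[0,0,0,0,255],[0,0,0,0,255],[0,0,0,0,255],[0,0,0,0,255],[0,0,0,0,255],[0,0,0,0,255]])

```text
t: 12.02
eef_pos: [0.4843, -0.3021, 0.0186]
orientation: [0.227, 0.974, 0.0, -0.0]
contact_force: [-0.1, 0.4, 0.8]
opening: 0.0415
gripper_force: 30.0
```

Emit:
step_arm(plan=[[0,0,-0.03,0,255],[0,0,-0.08,0,255],[0,0,-0.13,0,255],[0.005,0.01,-0.18,0,255],[0.015,0.035,-0.22,0,255],[0.03,0.075,-0.225,0,255],[0.05,0.12,-0.225,0,255],[0.07,0.17,-0.225,0,255]])

```text
t: 13.02
eef_pos: [0.4964, -0.1174, 0.2437]
orientation: [0.227, 0.974, 0.0, 0.0]
contact_force: [1.4, -0.6, -0.9]
opening: 0.0414
gripper_force: 30.0
```

Emit:
step_arm(plan=[[0.02,0.05,0,0,255],[0.04,0.1,0,0,255],[0.06,0.15,0,0,255],[0.08,0.2,0,0,255],[0.1,0.25,0,0,255],[0.12,0.3,0,0,255],[0.14,0.345,0,0,255],[0.155,0.38,0,0,255]])

```text
t: 14.02
eef_pos: [0.5252, 0.2926, 0.2434]
orientation: [0.226, 0.974, -0.0, -0.0]
contact_force: [-0.6, -0.3, -1.0]
opening: 0.0412
gripper_force: 30.0
```

Emit:
step_arm(plan=[[0.006,0.02,0,0,255],[0.008,0.025,0,0,255],[0.008,0.025,0,0,255],[0.008,0.025,0,0,255]])

```text
t: 14.52
eef_pos: [0.5296, 0.3155, 0.2438]
orientation: [0.227, 0.974, -0.0, 0.0]
contact_force: [0.2, -0.3, -1.0]
opening: 0.0413
gripper_force: 30.0
```

```bash
python3 - <<'E'
from h import *
goto([.5295,.317,.160])
E
```

```text
t 14.525 tcp [0.5296 0.3155 0.2438] R [[-0.897, 0.443, 0.0], [0.443, 0.897, -0.0], [-0.0, -0.0, -1.0]] open 0.04128512614812336 shift to [0.5295 0.317  0.16  ] : [0.0008 0.0013 0.0838]
```

Emit:
step_arm(plan=[[0.001,0.001,0.03,0,255],[0.001,0.001,0.06,0,255],[0.001,0.001,0.08,0,255],[0.001,0.001,0.084,0,255],[0.001,0.001,0.084,0,255],[0.001,0.001,0.084,0,255],[0.001,0.001,0.084,0,0],[0.001,0.001,0.084,0,0]])

```text
t: 15.52
eef_pos: [0.5291, 0.318, 0.1601]
orientation: [0.227, 0.974, 0.0, 0.0]
contact_force: [0.5, 0.1, 0.7]
opening: 0.056
gripper_force: 0.0
```

Emit:
step_arm(plan=[[0,0,0,0,0],[0,0,0,0,0],[0,0,0,0,0],[0,0,-0.02,0,0],[0,0,-0.05,0,0],[0,0,-0.085,0,0],[0,0,-0.085,0,0],[0,0,-0.085,0,0]])

```text
t: 16.52
eef_pos: [0.5287, 0.3178, 0.244]
orientation: [0.227, 0.974, -0.0, -0.0]
contact_force: [0.2, -0.4, -0.2]
opening: 0.0948
gripper_force: 0.0
```

```bash
python3 - <<'E'
from h import *
c=grab('wrist','w4'); green(c,.03); print('top'); green(grab('top'))
c=grab('side'); d=load('side'); cv2.imwrite('pics/s4.png',cv2.resize(c['color'][100:320,180:420,::-1],(640,587)))
E
```

```text
top
```

View pics/w4.png

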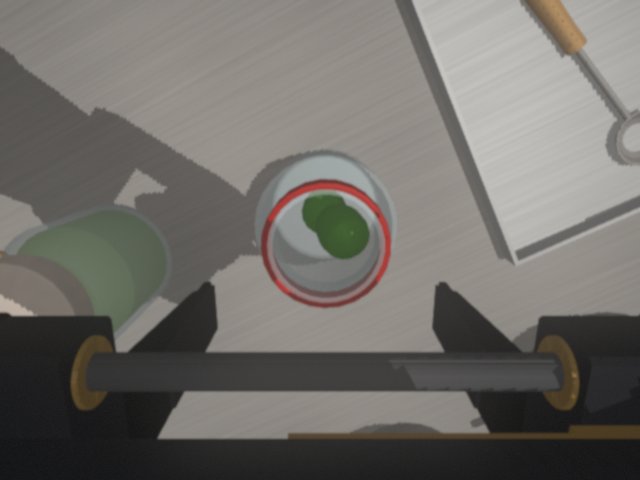

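View pics/s4.png

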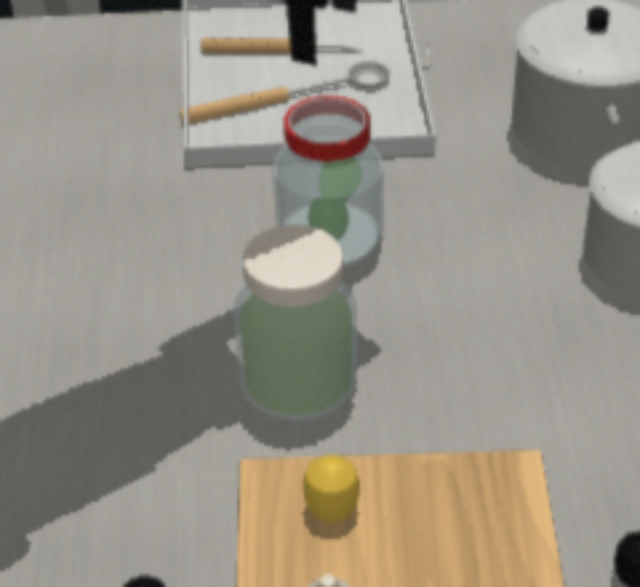

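The wrist view shows both limes inside the jar, at (322,212) and (343,231), with the second resting on the first. The side crop has the jar upright, one lime at (328,215) and the other above it at (340,175), and the lemon untouched. I'll let it settle, then check the upper lime's height.

Emit:
step_arm(plan=[[0,0,-0.03,0,0],[0,0,-0.03,0,0],[0,0,-0.03,0,0],[0,0,-0.03,0,0],[0,0,-0.03,0,0],[0,0,-0.03,0,0],[0,0,-0.03,0,0],[0,0,-0.03,0,0]])

```text
t: 17.68
eef_pos: [0.529, 0.318, 0.2746]
orientation: [0.227, 0.974, 0.0, 0.0]
contact_force: [0.0, -0.9, -0.0]
opening: 0.0951
gripper_force: 0.0
```

```bash
python3 - <<'E'
from h import *
old=load('side'); new=grab('side'); 
R=[]
for nm,c,(x0,y0,x1,y1) in(('side old',old,(280,155,330,200)),('side',new,(280,155,330,200)),('wrist',grab('wrist'),(240,150,420,330))):
    m=cv2.inRange(cv2.cvtColor(c['color'],cv2.COLOR_RGB2HSV),(40,60,20),(80,255,255))
    k=np.zeros_like(m);k[y0:y1,x0:x1]=m[y0:y1,x0:x1]
    n,l,s,ce=cv2.connectedComponentsWithStats(k); print(nm,[(s[i].tolist(),ce[i].round(1)) for i in range(1,n) if s[i][4]>15])
# upper lime side px (180+340*.375, 100+175*.375)
u,v=180+340*.375,100+175*.375
o,d=ray(new,u,v); t=((.318-o[1])/d[1]); print('upper at y=.318',o+d*t)
for z in(.06,.08,.1): print(z,onplane(new,u,v,z).round(3))
E
```

```text
side old [([297, 175, 12, 12, 110], array([302.8, 180.1]))]
side [([303, 160, 10, 3, 19], array([307.7, 161.1])), ([297, 175, 12, 11, 102], array([302.6, 179.7]))]
wrist [([304, 188, 61, 60, 2478], array([334.3, 216.7]))]
upper at y=.318 [0.54134206 0.318      0.08101401]
0.06 [0.543 0.346 0.06 ]
0.08 [0.541 0.319 0.08 ]
0.1 [0.539 0.292 0.1  ]
```

The upper lime's centre is at z≈0.08, 70 mm below the mouth and about 12 mm off the axis. That is within limits, and it would stay within them if it slid down. Handing in.

```bash
python3 -c "
from plant import manip
print(manip.job_done())"
```

```text
the job is handed in; nothing more can be done
None
```

Both green limes are in the open red-collared jar, which is still upright and in place, and the lemon was not touched; the job was handed in at about 18 s, with no verdict returned.

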